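# Clamp a test bar in the guarded trim saw

### The arm

A 7-joint arm with a two-finger parallel gripper is mounted at the origin on a cart in front of the work surface, level with it; the furniture and walls round the work are solid. World frame = base frame: x ahead of the robot, y to its left, z up, the work surface at z = 0. Lengths are in m, angles in rad, forces in N, time in s.
With the tool pointing down it reaches from about 0.4 to 0.875 m from the base axis. Payload 19.3 kg.
Tool frame: the origin (TCP) lies midway between the tips of the shut fingers; the grasp point (between the pads) lies bot.grip_point_offset behind it (bot.grip_point_offset is the distance from the TCP to the grasp point, in m); z points along the fingers, y is the line along which they close (so a half turn about z gives the same grasp; the last joint's range is limited). The gripper opens to 85 mm and grips with 20 to 120 N. Pads are 22 mm wide; open, the fingers measure 114 mm over their backs; the gripper's body (76 mm by 85 mm) begins 54 mm behind the grasp point. The pads swing forward as they close: fully open they stand 13 mm farther back than shut.
Start: joints at [1.256, 0.521, -0.036, 1.599, 0.021, 1.021, -0.113], TCP at [0.151, -0.606, 0.205] pointing down, gripper open.
Joint ranges: [-2.91, 2.91], [-0.3, 2.13], [-1.5, 1.42], [0.17, 2.43], [-1.26, 4.41], [0.16, 1.93], [-2.52, 2.52]. Speed limits (rad/s): [1.89, 1.89, 2.39, 2.39, 3.01, 3.01, 3.01].

### API

Orientations are given as a rotation vector (axis times angle).
In Python, from cell import bot gives the robot as it stands.
- The arm moves only by the tool arm_command, never from a script. Its argument "commands" is a list of rows, each a list of 7 numbers: the shift along the tool's x, y, z in m, then the turn, a rotation vector about the tool's x, y, z in rad, then the opening in per cent of the stroke, from 0 (shut) to 100 (fully open). A call has 1 to 8 rows; each row shifts and turns the commanded pose from where the row before left it, along the tool's axes as they then stand; what a row does not reach is not made up. A row lasts 1/10 s, in which the tool goes at most 50 mm and 8.59 degrees, less where a joint would pass 70% of its speed; a pose out of reach is approached as far as the arm can. A call with a gripper value outside its range is refused whole. The fingers move at their own pace and stop on an object; "newtons" is the grip in N (left out, the last holds). Time passes only in rows, so rows that do not move let the fingers close. It gives the time, the measured TCP pose, the force, the opening and the grip force at its end, in the units of the state.
- bot.get_obs(): the state, without advancing time (a new reading comes with each control period).
- bot.capture(name): name is "side" or "top" or "wrist"; returns the picture (480x640x3 uint8, blue, green, red); there is no depth.
- bot.calibration(name): a dict with "vertical_fov" (degrees; the focal length in pixels is half the picture's height over the tangent of half this angle, whatever the lens; pixels are square), "cx", "cy" (the principal point, pixels), "extrinsics" (4x4, takes a point from camera to world coordinates); the wrist camera has in their place "T_tool_cam" (4x4, takes a point from camera to tool coordinates, whose origin is the TCP and whose axes are the flange's). Camera axes: x right, y down, z forward; pixel columns grow to the right and rows downward; lengths in m; the calibration is good to about 2 mm. A picture is of the moment at which its call begins: read the wrist's pose just before it. calibration takes no time and is no camera call.
- bot.job_done(): hands the job in; it is judged then, once.
Trained networks look in the newest picture that a camera, given by its name, has taken for a name from the list of things; names that differ only in an ending like _2 or _b are one class to them, and where a whole thing is asked for, a point or a joint stands for the part that bears it (a point fixed in the world has none). Each returns a list of dicts, best first, with "conf" (0 to 1); they miss things now and then, are a little off and sometimes report something else, mostly with a low value. They report only what shows in the picture. A call takes as long as a camera call.
- bot.recognise(camera, thing): "point" ([x, y, z] in m, in the coordinates of the camera as it stood for that picture, good to about 4 mm: the middle of the surface that is visible of it).
- bot.pinpoint(camera, thing): "point" ([x, y, z] in m, in the coordinates of the camera as it stood for that picture, good to about 4 mm: a listed point, or the origin of a listed thing).
The state is a dict: "time": time; "q": joint angles; "dq": joint speeds; "tau": joint torques, N m; "position": TCP position; "eef_rot": TCP orientation; "contact_force": force on the tool from outside, world axes, zero at the start; "moment": the same for the moment, N m; "opening": opening from 0.0 (shut) to 1.0 (fully open); "grasp_force": force on a finger pad.
Only numpy, scipy, OpenCV 4.12 (cv2) and the standard library are available. Lean on these libraries where they do the work, as an engineer would, in place of code of your own. Each camera call takes 0.05 s, during which the arm holds its last target. There are 200 camera calls.

### The job

Get the test bar ready for cutting: with the fingertips push the bar that sticks out of the front of the bench saw fully in until it meets the length stop, then reach down through the window in the saw's guard and press the clamp lever all the way down so that the clamp holds the bar. The guard is interlocked, so do not touch it; the bar is only pushed, never lifted, and the things lying around stay where they are.

Things in the scene. Friction and masses are not known exactly. Their poses are not given: they have to be found in the camera images.
- saw: bench trim saw, fixed. Frame: origin on the worktop, z up, +x along the bar's lane into the saw (away from the operator), +y left. Grey base plate x -105..115, y -125..125, 12 mm thick. The lane runs along x at y = +50 mm on a steel anvil (x -100..40, top z 26) between two rails 24 mm apart (x -70..30, tops z 34). Blade and motor are parked left of it; the cam clamp stands at its right, x = +10
- guard: the saw's fixed guard, not to be touched: aluminium hood with clear panes, flat top (upper face z 102 mm); same origin and axes as the saw; spans x -62..115, y -122..125 mm. A bar that is fully in still sticks out 58 mm in front of its front panel. Its top has a clear pane (closed) on the left and the open window on the right, the only way to the lever
- window (a point): centre of the guard's window, level with the upper face of the guard's top (z 102 mm): a rectangular opening 104 mm along the saw's x and 102 mm along its y, with a dark rubber edging of radius 3 mm all round (clear opening 98 x 96 mm, edging's top at z 105 mm)
- length_stop (a point): middle of the face of the length stop, a dark steel block across the lane at saw x = +30, y = +50 mm, 32 mm above the worktop; the bar's inner end must meet this face
- bar: the work: white moulded dog-bone test bar 20 x 150 x 12 mm, 22 g, lying flat on the anvil between the rails, long axis (own y) along the lane, own +y to the operator; origin at the centre of its underside. Starts 15 to 35 mm short of the stop, slides freely, stays where it is left. Fully in, its centre is 75 mm and its outer end 150 mm in front of the stop
- bar_center (a point): centre of that bar, half-way up (32 mm above the worktop)
- bar_end (a point): centre of the bar's outer end face (20 wide, 12 high, 32 mm above the worktop), the face to push, toward the saw's +x. With the bar fully in, this face is still 15 mm in front of the base plate's edge and 20 mm in front of the anvil, with free air below and beside it
- clamp_handle (a joint): angle of the clamp's cam lever, rad: 0 to 0.06 at the start (raised), 0.42 all the way down (end stop). Hinge axis along the saw's x at saw y = -4, z = 64 mm; the lever points to the saw's right (-y). It takes 3 to 7 N at the grip, up to 9 N near the end, where the clamp bites, then the end stop is rigid; the cam is self-locking, so it stays where it is left
- lever_grip (a point): middle of the lever's round grey cross grip (a roller-like bar, 20 mm diameter, 26 mm long along the saw's x, on the lever's end); moves with the lever. Raised: at saw x = +10, y = -56, z = 80 mm (its top 12 mm below the guard's top); fully down: at saw x = +10, y = -58, z = 57 mm (its top at z 67 mm, 35 mm below the guard's top)
- clamp_arm: the clamp's rocker arm, 68 mm long, driven by the lever's cam; its rubber foot (14 mm diameter, sprung) hangs about 9 mm over the bar at the start, comes down on it as the lever goes down, and bites in the last few hundredths of a radian; foot at saw x = +10, y = +50 mm; origin at its hinge
- hex_key: bystander: bent steel hex key, 30 x 92 x 4 mm, lying on the front of the saw's base plate to the right of the bar; origin at its underside
- weight: bystander: grey cylindrical weight with a knob, 48 mm diameter, 40 mm high, standing on the worktop in front of the saw, to the right of the bar's outer end; origin at its underside
- spare_white: bystander: white test bar 20 x 150 x 12 mm lying on the worktop; origin at its underside
- spare_black: bystander: black test bar 20 x 150 x 8 mm lying on the worktop; origin at its underside
- calliper: bystander: calliper 71 x 200 x 12 mm; origin at its underside
- cup: bystander: off-white plastic beaker, 76 mm diameter, 88 mm high; origin at its underside
- marker: bystander: marker pen 17 x 135 mm; origin at its underside

How it is judged:
By the outcome, as a careful person would: the job done as asked, in the order asked, and still so for the second after the job is handed in, with the robot touching nothing.
It also fails if it takes over 40 s, if anything falls off the work surface, if the arm or the gripper's body presses on something with over 40 N, if the wrist force passes 120 N, or if a joint passes its speed limit or range.

## Working session

There is one attempt and no reset: what is moved stays moved. The work goes in short steps, Python scripts to look and compute and a tool call to move; the robot and the scene stay as the last step left them, time stands still between calls to the robot, and variables do not carry over. Pictures are saved under pics/ and viewed, at most 13 in all, crops included, and the job is handed in when it is done.

Besides the shell and the picture viewer there is one more tool, called after "Emit:" as name(argument=value, ...) on one line, values as JSON. arm_command: Moves the arm, as the interface text tells. Its arguments: {"type":"object","properties":{"commands":{"type":"array","items":{"type":"array","items":{"type":"number"}}},"newtons":{"type":"number"}},"required":["commands"]}

```bash
mkdir -p pics; cat > h.py <<'E'
import numpy as np,cv2
from cell import bot
from scipy.spatial.transform import Rotation as R
def T_wc(cam):
    c=bot.calibration(cam)
    if cam!='wrist': return np.array(c['extrinsics'])
    o=bot.get_obs();T=np.eye(4);T[:3,:3]=R.from_rotvec(o['eef_rot']).as_matrix();T[:3,3]=o['position']
    return T@np.array(c['T_tool_cam'])
def find(cam,names,fn='pinpoint'):
    T=T_wc(cam)
    for n in names:
        for d in getattr(bot,fn)(cam,n)[:2]:
            print(cam,n,round(d['conf'],2),np.round((T@np.r_[d['point'],1])[:3],4))
E
python3 - <<'E'
from h import *
o=bot.get_obs();print(o['time'],o['position'],R.from_rotvec(o['eef_rot']).as_matrix().round(3))
for c in ['side','top']:
    cv2.imwrite(f'pics/{c}0.png',bot.capture(c)); print(T_wc(c).round(3).tolist())
    find(c,['saw','guard','window','length_stop','bar_center','bar_end','lever_grip','hex_key','weight','cup'])
print(bot.calibration('wrist'),bot.get_obs()['time'])
E
```

```text
0.0 [ 0.15132249 -0.60603524  0.20462755] [[ 0.97   0.242 -0.   ]
 [ 0.242 -0.97   0.001]
 [-0.    -0.001 -1.   ]]
[[0.95, -0.182, 0.255, 0.278], [-0.313, -0.52, 0.795, -0.798], [-0.012, -0.834, -0.551, 0.612], [0.0, 0.0, 0.0, 1.0]]
side saw 0.57 [ 0.5371 -0.3265  0.0035]
side guard 0.66 [ 0.5346 -0.3258 -0.0014]
side length_stop 0.63 [ 0.5716 -0.2771  0.0316]
side bar_center 0.91 [ 0.4641 -0.2729  0.0305]
side bar_end 0.94 [ 0.3896 -0.2714  0.027 ]
side lever_grip 0.55 [ 0.5457 -0.3856  0.0743]
side hex_key 0.49 [ 0.4534 -0.3771  0.0112]
side hex_key 0.45 [ 0.5494 -0.3122  0.0562]
side weight 0.96 [ 0.3767 -0.3673 -0.0026]
side cup 0.96 [ 0.5027  0.1488 -0.0066]
[[0.026, -0.988, 0.149, 0.28], [-1.0, -0.028, -0.012, -0.06], [0.016, -0.149, -0.989, 1.58], [0.0, 0.0, 0.0, 1.0]]
top saw 0.65 [0.4426 0.0666 0.0049]
top saw 0.59 [ 0.5393 -0.322  -0.0018]
top guard 0.63 [ 0.5394 -0.3256  0.002 ]
top guard 0.46 [ 0.3845 -0.364   0.0006]
top window 0.18 [ 0.4595  0.0055 -0.004 ]
top length_stop 0.63 [ 0.4788  0.2845 -0.0045]
top bar_center 0.66 [ 0.4543 -0.0668 -0.0058]
top bar_center 0.61 [ 0.4642 -0.275   0.0327]
top bar_end 0.62 [ 0.3882 -0.2671  0.0308]
top bar_end 0.34 [ 0.4601  0.0044 -0.0011]
top lever_grip 0.49 [ 0.5484 -0.3805  0.0757]
top hex_key 0.5 [ 0.4543 -0.3743  0.0147]
top weight 0.57 [ 0.3792 -0.3666 -0.0009]
top cup 0.62 [ 0.5052  0.1458 -0.0024]
{'vertical_fov': 66.30809624520637, 'cx': 313.20811387343457, 'cy': 240.63304049394452, 'T_tool_cam': array([[-9.33088167e-04, -9.46395127e-01, -3.23009895e-01,
         8.44573333e-02],
       [ 9.99998563e-01, -1.34034872e-03,  1.03839751e-03,
        -7.42166708e-04],
       [-1.41568024e-03, -3.23008462e-01,  9.46395018e-01,
        -1.66905184e-01],
       [ 0.00000000e+00,  0.00000000e+00,  0.00000000e+00,
         1.00000000e+00]])} 1.1
```

View pics/side0.png

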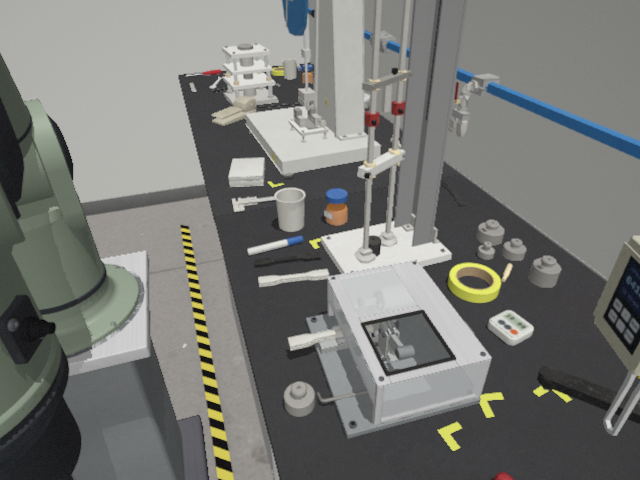

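View pics/top0.png

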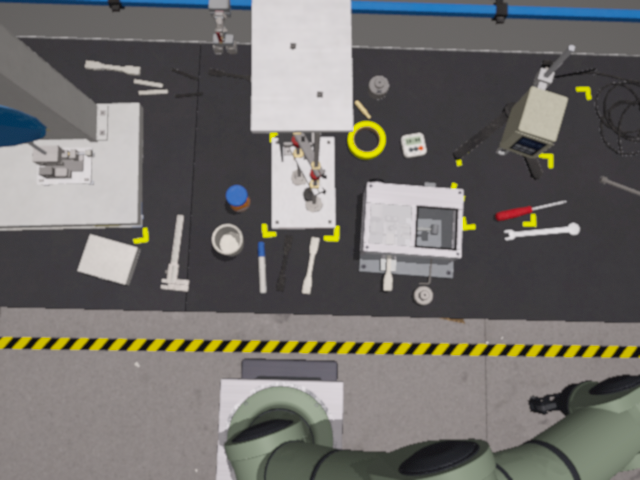

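The side view shows the saw at about (400,340), with the bar's outer end at (290,342), the weight at (300,398) and the lever grip in the window near (405,350). The saw's yaw is about -2°. I'll move to a point in front of the bar's end.

Emit:
arm_command(commands=[[0.033,-0.035,0,0,0,0,0],[0.033,-0.035,0,0,0,0,0],[0.033,-0.035,0,0,0,0,0],[0.033,-0.035,0,0,0,0,0],[0.033,-0.035,0,0,0,0,0],[0.033,-0.035,0,0,0,0,0],[0.033,-0.035,0,0,0,0,0],[0.033,-0.035,0,0,0,0,0]])

```text
time: 1.9
position: [0.3404, -0.2691, 0.2055]
eef_rot: [3.118, 0.383, 0.001]
contact_force: [1.3, -0.3, -0.2]
opening: 0.002
grasp_force: 0.0
```

Emit:
arm_command(commands=[[0,0,0,0,0,0.14,0],[0,0,0,0,0,0.14,0],[0,0,0,0,0,0,0],[0,0,0,0,0,0,0]])

```text
time: 2.3
position: [0.3397, -0.2708, 0.2053]
eef_rot: [3.141, -0.049, 0.0]
contact_force: [0.4, -0.3, 0.9]
opening: -0.001
grasp_force: 0.0
```

```bash
python3 - <<'E'
from h import *
o=bot.get_obs();print(o['time'],o['position'],o['opening'],o['contact_force'],R.from_rotvec(o['eef_rot']).as_matrix().round(3),bot.grip_point_offset)
cv2.imwrite('pics/w1.png',bot.capture('wrist'))
find('wrist',['bar_center','bar_end','weight','length_stop','hex_key','saw','guard','window','lever_grip'])
bot.capture('side');find('side',['bar_center','bar_end','length_stop','lever_grip','window'])
E
```

```text
2.3 [ 0.3397397  -0.27080472  0.20526667] -0.0005357572986514542 [ 0.37599867 -0.27247718  0.93039782] [[ 1.    -0.031  0.   ]
 [-0.031 -1.    -0.   ]
 [ 0.     0.    -1.   ]] 0.0187
wrist bar_center 0.74 [ 0.4614 -0.2661  0.0289]
wrist weight 0.87 [ 0.3797 -0.3687 -0.0007]
wrist hex_key 0.64 [ 0.4531 -0.3754  0.0065]
wrist hex_key 0.16 [ 0.4602 -0.2656  0.0328]
wrist lever_grip 0.68 [ 0.4641 -0.2676  0.0231]
side bar_center 0.77 [ 0.4634 -0.2679  0.0262]
side bar_end 0.64 [ 0.3891 -0.273   0.0295]
side length_stop 0.59 [ 0.5692 -0.2765  0.0309]
side lever_grip 0.81 [ 0.5451 -0.3892  0.0758]
side window 0.67 [0.4752 0.2873 0.0047]
```

View pics/w1.png

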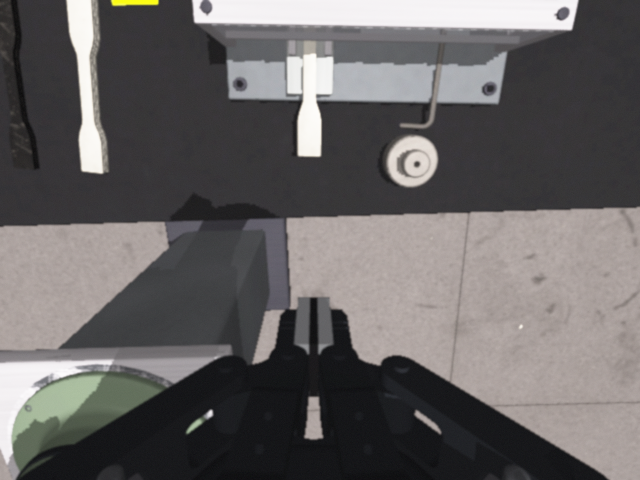

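The bar's end is at (309,156). The base plate's front edge runs from (229,100) to (500,104), and the weight is at (411,160), clear of the bar. I'll turn these pixels into positions.

```bash
cat >> h.py <<'E'
def ray(cam,u,v,z):
    c=bot.calibration(cam);f=240/np.tan(np.radians(c['vertical_fov']/2))
    T=T_wc(cam);d=T[:3,:3]@np.array([(u-c['cx'])/f,(v-c['cy'])/f,1]);p=T[:3,3]
    return (p+d*(z-p[2])/d[2]).round(4)
E
python3 - <<'E'
from h import *
for n,u,v,z in [('barL',299,156,.032),('barR',321,156,.032),('baseL',229,101,.012),('baseR',500,104,.012),('anvL',287,95,.026),('anvR',332,96,.026),('gL',196,23,.102),('gR',574,30,.102),('tip',313,297,.205)]:
    print(n,ray('wrist',u,v,z))
E
```

```text
barL [ 0.3896 -0.259   0.032 ]
barR [ 0.3889 -0.2789  0.032 ]
baseL [ 0.4392 -0.1964  0.012 ]
baseR [ 0.4277 -0.4451  0.012 ]
anvL [ 0.4417 -0.2507  0.026 ]
anvR [ 0.4395 -0.2902  0.026 ]
gL [ 0.4832 -0.1994  0.102 ]
gR [ 0.4704 -0.4444  0.102 ]
tip [ 0.3369 -0.2696  0.205 ]
```

Emit:
arm_command(commands=[[0,-0.003,0.03,0,0,0.015,0],[0,0,0.04,0,0,0,0],[0,0,0.04,0,0,0,0],[0,0,0.04,0,0,0,0],[0,0,0.027,0,0,0,0],[0,0,0,0,0,0,0],[0,0,0,0,0,0,0]])

```text
time: 3.8
position: [0.3398, -0.2677, 0.0286]
eef_rot: [-3.14, 0.079, 0.001]
contact_force: [-0.2, -0.1, 1.5]
opening: -0.003
grasp_force: 0.0
```

```bash
python3 - <<'E'
from h import *
o=bot.get_obs();print(o['time'],o['position'],o['contact_force'],o['eef_rot'])
cv2.imwrite('pics/w2.png',bot.capture('wrist'))
E
```

```text
3.8 [ 0.33982815 -0.26769559  0.02862727] [-0.22272375 -0.12052352  1.52017271] [-3.14022637e+00  7.87530783e-02  1.08411635e-03]
```

View pics/w2.png

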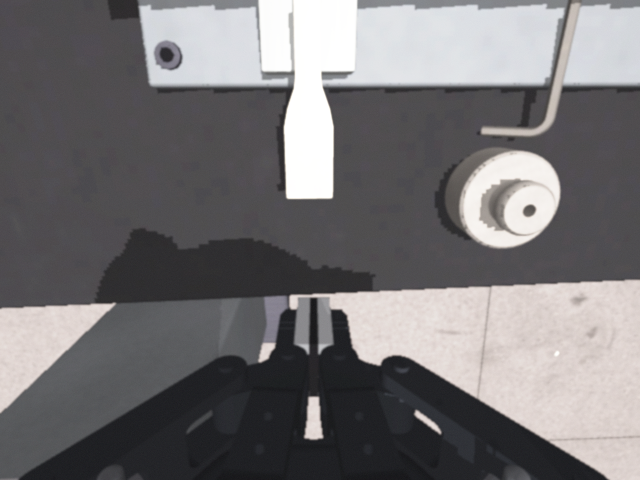

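The bar's end is at (309,198) and the fingertips at (313,297), so they line up to within about 1.5 mm. Pushing now.

Emit:
arm_command(commands=[[0.01,-0.0015,0,0,0,0,0],[0.01,0,0,0,0,0,0],[0.007,0,0,0,0,0,0],[0.005,0,0,0,0,0,0],[0.005,0,0,0,0,0,0],[0.005,0,0,0,0,0,0],[0.005,0,0,0,0,0,0],[0.005,0,0,0,0,0,0]])

```text
time: 4.65
position: [0.3922, -0.2688, 0.0282]
eef_rot: [-3.141, 0.079, 0.0]
contact_force: [-0.4, -0.5, 0.6]
opening: -0.001
grasp_force: 0.0
```

Emit:
arm_command(commands=[[0.004,0,0,0,0,0,0],[0.003,0,0,0,0,0,0],[0.003,0,0,0,0,0,0],[0.002,0,0,0,0,0,0],[0.002,0,0,0,0,0,0]])

```text
time: 5.15
position: [0.4059, -0.2696, 0.0282]
eef_rot: [-3.141, 0.079, 0.0]
contact_force: [0.0, 0.1, -0.2]
opening: -0.0
grasp_force: 0.0
```

```bash
python3 - <<'E'
from h import *
o=bot.get_obs();print(o['time'],o['position'],o['contact_force'])
cv2.imwrite('pics/w3.png',bot.capture('wrist')[60:400,120:520])
E
```

```text
5.15 [ 0.40592618 -0.26957611  0.02818999] [ 0.04813131  0.14000554 -0.21297247]
```

View pics/w3.png

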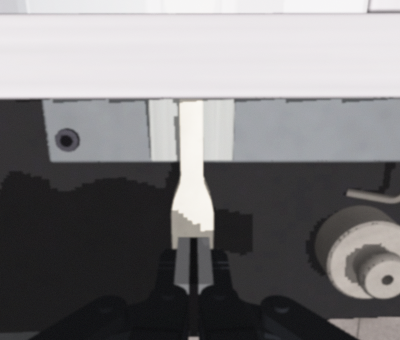

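The fingertips are against the bar's end, at crop position (193,240). There is no stop force yet, so I'll continue gently.

Emit:
arm_command(commands=[[0.002,0,0,0,0,0,0],[0.002,0,0,0,0,0,0],[0.001,0,0,0,0,0,0]])

```text
time: 5.5
position: [0.411, -0.2698, 0.0282]
eef_rot: [3.141, -0.079, 0.0]
contact_force: [0.6, 0.4, -1.2]
opening: 0.001
grasp_force: 0.0
```

Emit:
arm_command(commands=[[0.001,0,0,0,0,0,0],[0.001,0,0,0,0,0,0]])

```text
time: 5.7
position: [0.4129, -0.2699, 0.0282]
eef_rot: [-3.141, 0.079, 0.0]
contact_force: [-0.3, -0.3, 0.4]
opening: 0.003
grasp_force: 0.0
```

Emit:
arm_command(commands=[[0.001,0,0,0,0,0,0],[0.001,0,0,0,0,0,0]])

```text
time: 5.9
position: [0.4149, -0.27, 0.0282]
eef_rot: [-3.141, 0.079, 0.0]
contact_force: [-0.5, -0.4, 0.2]
opening: 0.001
grasp_force: 0.0
```

Emit:
arm_command(commands=[[0.001,0,0,0,0,0,0],[0.001,0,0,0,0,0,0]])

```text
time: 6.1
position: [0.4169, -0.2701, 0.0282]
eef_rot: [-3.141, 0.079, -0.0]
contact_force: [0.1, 0.4, 0.3]
opening: -0.0
grasp_force: 0.0
```

Emit:
arm_command(commands=[[0.001,0,0,0,0,0,0]])

```text
time: 6.2
position: [0.4179, -0.2702, 0.0282]
eef_rot: [-3.141, 0.079, -0.0]
contact_force: [0.1, -0.3, 0.9]
opening: 0.005
grasp_force: 0.0
```

Emit:
arm_command(commands=[[0.001,0,0,0,0,0,0]])

```text
time: 6.3
position: [0.4189, -0.2702, 0.0282]
eef_rot: [-3.141, 0.079, 0.0]
contact_force: [-0.1, -0.4, 0.5]
opening: 0.0
grasp_force: 0.0
```

```bash
python3 - <<'E'
from h import *
bot.capture('side');find('side',['bar_center','bar_end','length_stop'])
print(bot.get_obs()['contact_force'])
E
```

```text
side bar_center 0.92 [ 0.4642 -0.2731  0.0302]
side bar_end 0.55 [ 0.3888 -0.2698  0.0279]
side length_stop 0.98 [ 0.5669 -0.2791  0.032 ]
[0.39365727 0.0582372  0.54557687]
```

The network still reports the bar at its old position, so I'll check the picture.

```bash
python3 - <<'E'
from h import *
s=bot.capture('side');w=bot.capture('wrist')
a=cv2.resize(s[270:430,250:420],None,fx=3,fy=3,interpolation=cv2.INTER_CUBIC)[:480,:]
b=w[60:400,180:460]; b=cv2.resize(b,(288,480)) if 0 else b
c=np.zeros((480,a.shape[1]+b.shape[1],3),np.uint8);c[:a.shape[0],:a.shape[1]]=a;c[:b.shape[0],a.shape[1]:]=b
cv2.imwrite('pics/c4.png',c[:,:800])
find('side',['bar_center','bar_end','spare_white']); find('wrist',['bar_center'])
E
```

```text
side bar_center 0.89 [ 0.4638 -0.2721  0.0287]
side bar_end 0.85 [ 0.3857 -0.2697  0.0287]
wrist bar_center 0.89 [ 0.4603 -0.2675  0.033 ]
```

View pics/c4.png

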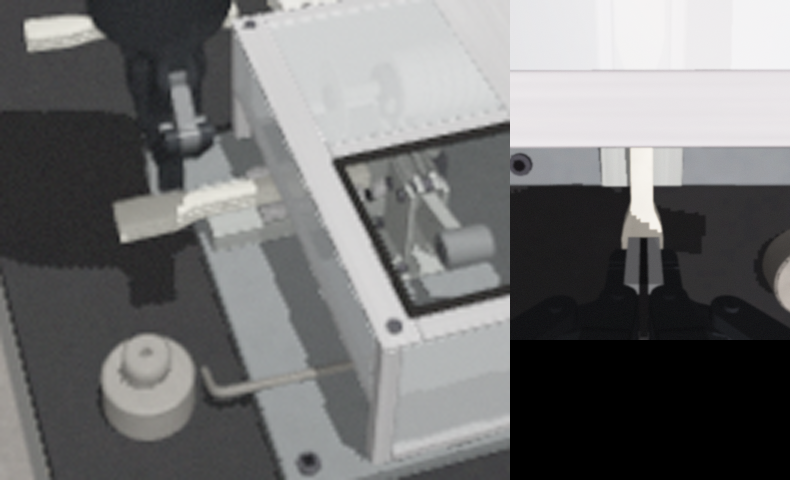

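```bash
cat >> h.py <<'E'
def proj(cam,p):
    c=bot.calibration(cam);f=240/np.tan(np.radians(c['vertical_fov']/2))
    q=np.linalg.inv(T_wc(cam))@np.r_[p,1]
    return (q[0]/q[2]*f+c['cx'],q[1]/q[2]*f+c['cy'])
E
python3 - <<'E'
from h import *
p=bot.get_obs()['position'];print(p)
s=bot.capture('side');k=5
a=cv2.resize(s[290:370,270:380],None,fx=k,fy=k,interpolation=cv2.INTER_CUBIC)
for q,col in [(p,(0,0,255)),(p+[0,0,.03],(0,255,255)),(p+[-.011,0,0],(0,0,255)),([.3893,-.269,.026],(0,255,0)),([.3893,-.269,.038],(0,255,0)),([.4208,-.271,.032],(255,0,0))]:
    u,v=proj('side',q);print(np.round(q,3),round(u,1),round(v,1));cv2.circle(a,(int((u-270)*k),int((v-290)*k)),4,col,-1)
cv2.imwrite('pics/c5.png',a)
E
```

```text
[ 0.41877866 -0.27020437  0.02820981]
[ 0.419 -0.27   0.028] 305.7 340.9
[ 0.419 -0.27   0.058] 305.2 328.6
[ 0.408 -0.27   0.028] 299.6 342.5
[ 0.389 -0.269  0.026] 289.2 345.5
[ 0.389 -0.269  0.038] 288.8 340.6
[ 0.421 -0.271  0.032] 306.9 339.4
```

View pics/c5.png

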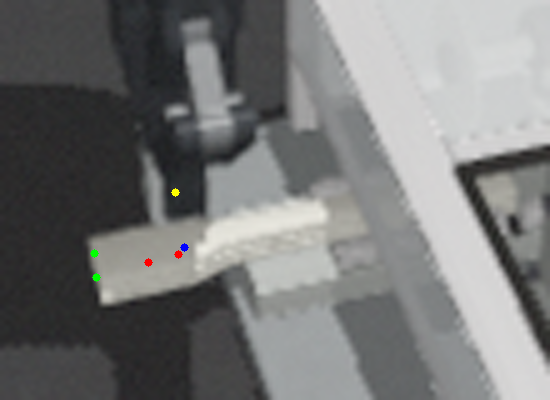

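The side view shows the bar's end still at its old place (crop (97,265)), with the fingers passing over it and no contact force. The tips seem to sit higher than the TCP reading. I'll back off and compare the visible tip with the projected TCP.

Emit:
arm_command(commands=[[-0.015,0,0,0,0,0,0],[-0.02,0,0,0,0,0,0],[-0.02,0,0,0,0,0,0],[-0.02,0,0,0,0,0,0],[-0.005,0,0,0,0,0,0],[0,0,0,0,0,0,0]])

```text
time: 7.45
position: [0.3388, -0.2664, 0.0283]
eef_rot: [3.14, -0.08, 0.0]
contact_force: [0.4, 0.3, 0.1]
opening: 0.004
grasp_force: 0.0
```

```bash
python3 - <<'E'
from h import *
o=bot.get_obs();p=o['position'];print(p,o['opening'],o['time'])
s=bot.capture('side');k=6
x0,y0=225,290
a=cv2.resize(s[y0:y0+90,x0:x0+110],None,fx=k,fy=k,interpolation=cv2.INTER_CUBIC)
for q,col in [(p,(0,0,255)),(p+[0,0,.0187],(0,255,255)),([.3893,-.269,.026],(0,255,0)),([.3893,-.269,.038],(0,255,0))]:
    u,v=proj('side',q);cv2.circle(a,(int((u-x0)*k),int((v-y0)*k)),4,col,-1)
cv2.imwrite('pics/c6.png',a)
E
```

```text
[ 0.33879936 -0.26638188  0.02833699] 0.0038794976868401615 7.45
```

View pics/c6.png

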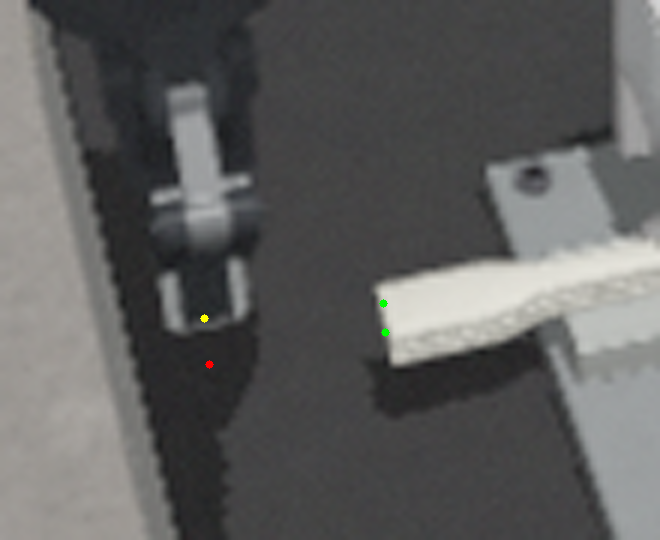

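The visible tip (about (205,325)) is 16–18 mm above the projected TCP (209,364). I'll lower by 18 mm and push again.

Emit:
arm_command(commands=[[0,0,0.009,0,0,0,0],[0,0,0.009,0,0,0,0],[0.01,0,0,0,0,0,0],[0.01,0,0,0,0,0,0],[0.01,0,0,0,0,0,0],[0.005,0,0,0,0,0,0],[0.005,0,0,0,0,0,0],[0.005,0,0,0,0,0,0]])

```text
time: 8.3
position: [0.3841, -0.2685, 0.0103]
eef_rot: [3.141, -0.079, -0.0]
contact_force: [-0.2, -0.7, 0.7]
opening: 0.003
grasp_force: 0.2
```

Emit:
arm_command(commands=[[0.005,0,0,0,0,0,0],[0.004,0,0,0,0,0,0],[0.004,0,0,0,0,0,0],[0.003,0,0,0,0,0,0],[0.002,0,0,0,0,0,0]])

```text
time: 8.8
position: [0.402, -0.2694, 0.0102]
eef_rot: [-3.141, 0.079, 0.0]
contact_force: [0.1, 0.0, 0.1]
opening: -0.0
grasp_force: 0.4
```

```bash
python3 - <<'E'
from h import *
o=bot.get_obs();print(o['position'],o['contact_force'],o['time'])
bot.capture('side');find('side',['bar_center','bar_end'])
E
```

```text
[ 0.40202952 -0.26936788  0.01018637] [0.0891777  0.02862634 0.090535  ] 8.8
side bar_center 0.64 [ 0.4834 -0.2753  0.0291]
side bar_end 0.78 [ 0.4104 -0.2756  0.0284]
```

The bar is moving this time. I'll continue in small steps until it meets the stop.

Emit:
arm_command(commands=[[0.002,0,0,0,0,0,0],[0.002,0,0,0,0,0,0],[0.001,0,0,0,0,0,0]])

```text
time: 9.25
position: [0.4071, -0.2696, 0.0102]
eef_rot: [-3.141, 0.079, -0.0]
contact_force: [0.5, -0.5, -0.1]
opening: -0.002
grasp_force: 0.1
```

Emit:
arm_command(commands=[[0.001,0,0,0,0,0,0],[0.001,0,0,0,0,0,0]])

```text
time: 9.45
position: [0.4089, -0.2697, 0.0102]
eef_rot: [-3.141, 0.079, 0.0]
contact_force: [1.3, 0.0, -0.1]
opening: 0.005
grasp_force: 0.2
```

Emit:
arm_command(commands=[[0.001,0,0,0,0,0,0]])

```text
time: 9.55
position: [0.4099, -0.2697, 0.0102]
eef_rot: [-3.141, 0.079, 0.0]
contact_force: [-0.0, 0.2, 0.1]
opening: -0.004
grasp_force: 0.2
```

Emit:
arm_command(commands=[[0.001,0,0,0,0,0,0]])

```text
time: 9.65
position: [0.4109, -0.2698, 0.0102]
eef_rot: [-3.141, 0.079, -0.0]
contact_force: [-0.0, -0.2, 0.1]
opening: -0.0
grasp_force: 0.1
```

Emit:
arm_command(commands=[[0.001,0,0,0,0,0,0]])

```text
time: 9.75
position: [0.4114, -0.2698, 0.0101]
eef_rot: [-3.14, 0.079, 0.001]
contact_force: [-5.4, -0.2, 0.9]
opening: -0.001
grasp_force: 2.3
```

Emit:
arm_command(commands=[[0.001,0,0,0,0,0,0]])

```text
time: 9.85
position: [0.4116, -0.2698, 0.01]
eef_rot: [-3.14, 0.08, 0.004]
contact_force: [-9.1, -0.4, 3.7]
opening: 0.001
grasp_force: 4.7
```

Emit:
arm_command(commands=[[0.001,0,0,0,0,0,0]])

```text
time: 9.95
position: [0.4117, -0.2698, 0.0099]
eef_rot: [-3.14, 0.08, 0.006]
contact_force: [-14.1, 1.7, 7.4]
opening: 0.003
grasp_force: 7.3
```

The bar is against the stop, with a clear force rise at x = 0.4115. I'll retreat, rise and move to above the window.

Emit:
arm_command(commands=[[-0.01,0,0,0,0,0,0],[-0.02,0,0,0,0,0,0],[0,0,-0.04,0,0,0,0],[0,0,-0.045,0,0,0,0],[0,0,-0.045,0,0,0,0],[0,0,-0.045,0,0,0,0],[0,0,-0.03,0,0,0,0]])

```text
time: 10.65
position: [0.3841, -0.2688, 0.2183]
eef_rot: [3.139, -0.079, 0.005]
contact_force: [0.2, 0.4, 0.3]
opening: 0.002
grasp_force: 0.0
```

Emit:
arm_command(commands=[[0.03,0.02,0,0,0,0,0],[0.03,0.02,0,0,0,0,0],[0.03,0.02,0,0,0,0,0],[0.03,0.02,0,0,0,0,0],[0.03,0.02,0,0,0,0,0],[0,0,0,0,0,0,0],[0,0,0,0,0,0,0]])

```text
time: 11.35
position: [0.5284, -0.3758, 0.2144]
eef_rot: [-3.14, 0.079, 0.001]
contact_force: [0.1, 0.3, -0.1]
opening: 0.001
grasp_force: 0.0
```

```bash
python3 - <<'E'
from h import *
o=bot.get_obs();print(o['position'],o['contact_force'],o['time'],R.from_rotvec(o['eef_rot']).as_matrix().round(3).tolist())
bot.capture('side');find('side',['bar_center','bar_end','lever_grip','length_stop'])
cv2.imwrite('pics/w7.png',bot.capture('wrist'));find('wrist',['lever_grip','window','bar_center','length_stop'])
for n in ['side','wrist']: print(n,proj(n,o['position']),proj(n,o['position']+[0,0,.017]))
E
```

```text
[ 0.5283562  -0.37579353  0.21440059] [ 0.05376452  0.31450289 -0.12870811] 11.35 [[0.999, -0.05, -0.001], [-0.05, -0.999, 0.001], [-0.001, -0.0, -1.0]]
side bar_center 0.6 [ 0.4956 -0.2744  0.0266]
side bar_center 0.2 [0.4758 0.285  0.0025]
side bar_end 0.57 [ 0.4188 -0.2714  0.0305]
side lever_grip 0.8 [ 0.542  -0.3874  0.075 ]
side lever_grip 0.26 [ 0.4497 -0.3765  0.0124]
side length_stop 0.84 [ 0.5689 -0.2777  0.0345]
wrist lever_grip 0.59 [ 0.5443 -0.3788  0.0708]
wrist bar_center 0.48 [ 5.410e-01 -3.242e-01 -3.000e-04]
side (np.float64(399.53449036157895), np.float64(281.4884771683846)) (np.float64(400.6050047082605), np.float64(271.8209118907001))
wrist (np.float64(314.9112454765194), np.float64(291.37881894869565)) (np.float64(315.11693123130004), np.float64(308.02195891479573))
```

View pics/w7.png

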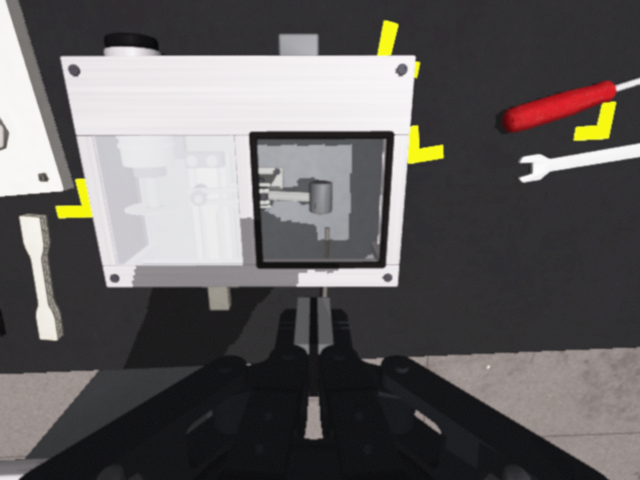

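The window's inner edge runs from (258,139) to (390,138) to (382,263) to (262,263). The grip is at (321,197) and the fingertips at (313,297).

```bash
python3 - <<'E'
from h import *
for u,v in [(258,139),(390,138),(382,263),(262,263)]: print(ray('wrist',u,v,.105))
print(np.mean([ray('wrist',u,v,.105) for u,v in [(258,139),(390,138),(382,263),(262,263)]],0))
for u,v in [(321,197),(321,183),(321,213),(309,197),(332,197)]:print('grip',ray('wrist',u,v,.088))
print('tip',ray('wrist',313,297,.2144+.017))
o=np.array([.5384,-.3256]);
print(o+.01*np.array([.999,-.048])-.056*np.array([.048,.999]))
E
```

```text
[ 0.5985 -0.3384  0.105 ]
[ 0.5943 -0.4344  0.105 ]
[ 0.4962 -0.4295  0.105 ]
[ 0.5012 -0.3319  0.105 ]
[ 0.54755 -0.38355  0.105  ]
grip [ 0.5496 -0.3825  0.088 ]
grip [ 0.561 -0.383  0.088]
grip [ 0.5362 -0.3819  0.088 ]
grip [ 0.5501 -0.3728  0.088 ]
grip [ 0.5492 -0.3915  0.088 ]
tip [ 0.5341 -0.3751  0.2314]
[ 0.545702 -0.382024]
```

Emit:
arm_command(commands=[[0.02,0.006,0,0,0,0,0],[0,0,0.03,0,0,0,0],[0,0,0.03,0,0,0,0],[0,0,0.03,0,0,0,0],[0,0,0.02,0,0,0,0],[0,0,0,0,0,0,0],[0,0,0,0,0,0,0]])

```text
time: 12.55
position: [0.5485, -0.3829, 0.1058]
eef_rot: [3.141, -0.079, 0.0]
contact_force: [0.6, -0.3, 0.3]
opening: -0.0
grasp_force: 0.0
```

```bash
python3 - <<'E'
from h import *
o=bot.get_obs();print(o['position'],o['contact_force'],o['time'])
s=bot.capture('side');w=bot.capture('wrist')
a=cv2.resize(s[230:390,310:500],None,fx=2.4,fy=2.4,interpolation=cv2.INTER_CUBIC)
u,v=proj('side',[.548,-.383,.105]);cv2.circle(a,(int((u-310)*2.4),int((v-230)*2.4)),3,(0,0,255),-1)
b=w[80:464,170:500]
cv2.imwrite('pics/c8.png',np.hstack([a,b])[:, :800])
E
```

```text
[ 0.54852755 -0.38291547  0.10580937] [ 0.58863216 -0.32731655  0.26597935] 12.55
```

View pics/c8.png

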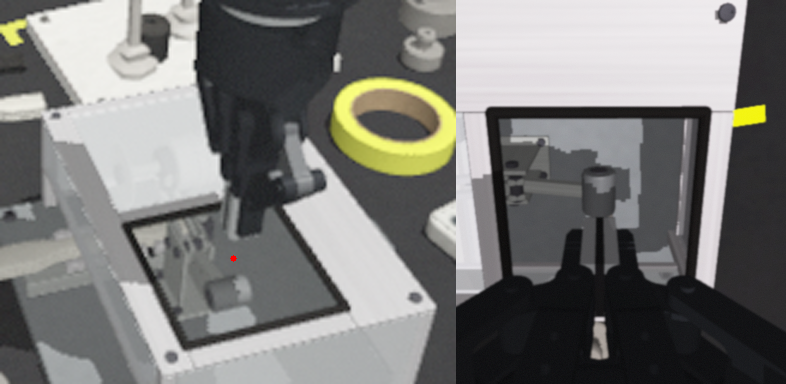

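The tips are centred over the grip (crop (599,195)) and within the window, so I'll descend until contact.

Emit:
arm_command(commands=[[0,0,0.01,0,0,0,0],[0,0,0.01,0,0,0,0],[0,0,0.008,0,0,0,0],[0,0,0.002,0,0,0,0],[0,0,0.002,0,0,0,0]])

```text
time: 13.15
position: [0.5482, -0.3828, 0.0728]
eef_rot: [-3.14, 0.079, 0.001]
contact_force: [-0.9, 0.4, -0.4]
opening: 0.003
grasp_force: 0.0
```

Emit:
arm_command(commands=[[0,0,0.002,0,0,0,0],[0,0,0.002,0,0,0,0]])

```text
time: 13.35
position: [0.5484, -0.3829, 0.0692]
eef_rot: [3.14, -0.079, 0.0]
contact_force: [-0.4, -0.6, -0.5]
opening: 0.001
grasp_force: 0.0
```

Emit:
arm_command(commands=[[0,0,0.002,0,0,0,0],[0,0,0.002,0,0,0,0]])

```text
time: 13.55
position: [0.5484, -0.3829, 0.0651]
eef_rot: [3.141, -0.079, 0.0]
contact_force: [0.2, -0.5, 0.1]
opening: -0.004
grasp_force: 0.0
```

Emit:
arm_command(commands=[[0,0,0.002,0,0,0,0],[0,0,0.002,0,0,0,0]])

```text
time: 13.75
position: [0.5484, -0.3829, 0.0611]
eef_rot: [3.141, -0.079, 0.0]
contact_force: [1.4, 0.1, 0.0]
opening: -0.002
grasp_force: 0.0
```

Emit:
arm_command(commands=[[0,0,0.002,0,0,0,0],[0,0,0.002,0,0,0,0]])

```text
time: 13.95
position: [0.5484, -0.3839, 0.0576]
eef_rot: [3.139, -0.08, 0.001]
contact_force: [-1.8, -4.6, 6.8]
opening: 0.0
grasp_force: 3.5
```

```bash
python3 - <<'E'
from h import *
o=bot.get_obs();print(o['position'],o['contact_force'],o['time'])
s=bot.capture('side');w=bot.capture('wrist')
find('side',['lever_grip']);find('wrist',['lever_grip'])
a=cv2.resize(s[230:390,310:500],None,fx=2.4,fy=2.4,interpolation=cv2.INTER_CUBIC)
b=w[80:464,170:500]
cv2.imwrite('pics/c9.png',np.hstack([a,b])[:, :800])
E
```

```text
[ 0.54836162 -0.38385665  0.05763004] [-1.82916286 -4.62759789  6.84822505] 13.95
side lever_grip 0.53 [ 0.5456 -0.387   0.0735]
wrist lever_grip 0.83 [ 0.5428 -0.3801  0.0686]
```

View pics/c9.png

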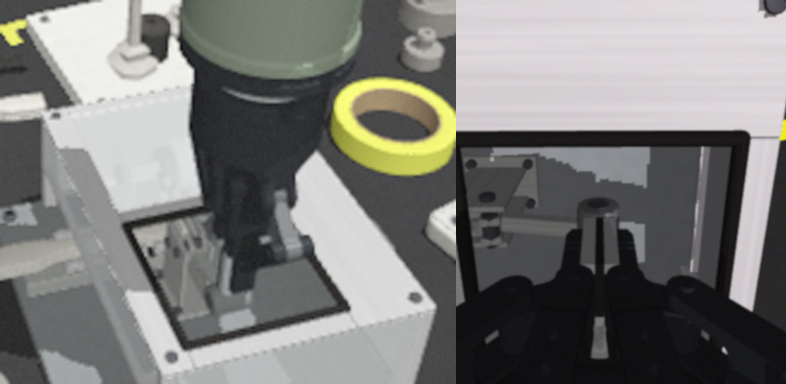

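Contact has been made: 6.8 N up, plus drag as the grip swings outward along its arc. I'll keep pressing and follow the arc slightly.

Emit:
arm_command(commands=[[0,0.0015,0.002,0,0,0,0],[0,0.0005,0.002,0,0,0,0],[0,0,0.002,0,0,0,0]])

```text
time: 14.45
position: [0.5483, -0.3852, 0.0513]
eef_rot: [3.14, -0.079, 0.001]
contact_force: [-1.0, -3.9, 5.9]
opening: 0.003
grasp_force: 3.0
```

Emit:
arm_command(commands=[[0,0,0.002,0,0,0,0],[0,0,0.002,0,0,0,0],[0,0,0.002,0,0,0,0]])

```text
time: 14.75
position: [0.5483, -0.3858, 0.0455]
eef_rot: [3.139, -0.08, 0.001]
contact_force: [-1.5, -4.4, 6.0]
opening: -0.001
grasp_force: 3.0
```

Emit:
arm_command(commands=[[0,0,0.002,0,0,0,0],[0,0,0.0015,0,0,0,0]])

```text
time: 14.95
position: [0.5484, -0.386, 0.042]
eef_rot: [3.139, -0.08, 0.001]
contact_force: [-1.1, -5.1, 8.7]
opening: -0.002
grasp_force: 4.0
```

Emit:
arm_command(commands=[[0,0,0.001,0,0,0,0],[0,0,0.001,0,0,0,0]])

```text
time: 15.15
position: [0.5485, -0.3861, 0.0405]
eef_rot: [3.139, -0.08, 0.002]
contact_force: [-5.0, -2.9, 23.2]
opening: 0.0
grasp_force: 12.0
```

Emit:
arm_command(commands=[[0,0,0.001,0,0,0,0]])

```text
time: 15.25
position: [0.5486, -0.3862, 0.0403]
eef_rot: [3.139, -0.08, 0.002]
contact_force: [-9.3, 0.4, 36.1]
opening: 0.0
grasp_force: 17.7
```

The end stop is reached: the force rises rigidly to 36 N at z = 0.040. Lifting straight out.

Emit:
arm_command(commands=[[0,0,-0.005,0,0,0,0],[0,0,-0.015,0,0,0,0],[0,0,-0.03,0,0,0,0],[0,0,-0.04,0,0,0,0],[0,0,-0.045,0,0,0,0],[0,0,-0.045,0,0,0,0],[-0.03,0,-0.03,0,0,0,0],[-0.03,0,0,0,0,0,0]])

```text
time: 16.05
position: [0.4893, -0.3822, 0.2534]
eef_rot: [3.138, -0.077, 0.009]
contact_force: [-0.6, -0.6, -0.8]
opening: 0.004
grasp_force: 0.0
```

```bash
python3 - <<'E'
from h import *
o=bot.get_obs();print(o['position'],o['contact_force'],o['time'])
s=bot.capture('side');w=bot.capture('wrist')
find('side',['lever_grip','bar_center','bar_end','length_stop','weight','hex_key']);find('wrist',['lever_grip'])
a=cv2.resize(s[270:410,270:470],None,fx=2.2,fy=2.2,interpolation=cv2.INTER_CUBIC)
cv2.imwrite('pics/c10.png',np.hstack([a,w[60:60+a.shape[0],150:500]]))
E
```

```text
[ 0.48927858 -0.38217124  0.25339706] [-0.55282388 -0.64284392 -0.765367  ] 16.05
side lever_grip 0.93 [ 0.543  -0.3862  0.0565]
side bar_center 0.76 [ 0.4948 -0.2735  0.0297]
side bar_end 0.61 [ 0.4196 -0.269   0.028 ]
side bar_end 0.29 [ 5.371e-01 -3.285e-01  5.000e-04]
side length_stop 0.96 [ 0.5697 -0.2783  0.0305]
side weight 0.72 [ 0.3767 -0.3661 -0.0037]
side weight 0.61 [ 4.435e-01  6.220e-02 -4.000e-04]
side hex_key 0.47 [ 0.4527 -0.377   0.0113]
wrist lever_grip 0.79 [ 0.545  -0.3792  0.0456]
```

View pics/c10.png

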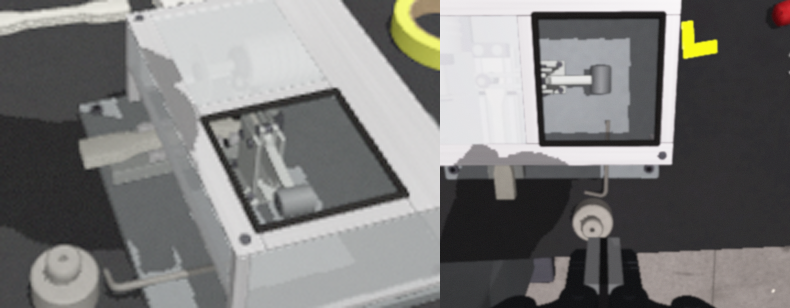

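The lever grip is down (z about 0.057). The bar's end is 150 mm in front of the stop, and the weight and hex key have not moved. Handing in.

```bash
python3 -c "
from cell import bot
print(bot.job_done())"
```

```text
the job is handed in; nothing more can be done
None
```

I pushed the bar in until it met the length stop, then pressed the clamp lever down to its end stop. The job was handed in at about 16 s, with the guard and the nearby weight and hex key left untouched as far as the force readings and pictures show.

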